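Close a membrane filter holder on its dowels and hold it shut

TASK

Close the steel membrane filter holder so that a colleague can swing up its bolts: first lift the yellow dust cover off the lower half and set it down right way up inside the white tray, then pick the upper half off the black mat, fit it over the two brass dowel pins of the lower half (either way round) and press it down against the sprung orange seal until the two steel faces meet flat. Finish while you are still gripping the upper half and pressing the pair fully shut: do not let go. Keep the fingers off the white membrane, and leave the other things on the bench where they are.

Things in the scene. Friction and masses are not known exactly. Their poses are not given: they have to be found in the camera images.
- base: Lower half of the steel filter holder, fixed to the bench. Origin: centre of its foot, on the bench; z up. Grey foot 120 mm across, legs, then a body 76 mm across with its flat face 60 mm above the bench, a 50 mm recess for the membrane, and a lug along +x and -x (reaching 64 mm) with a dowel on each. Two swing bolts hang open at +y and -y, within 67 mm of the axis and below the face.
- base_face (a point): Centre of the lower half's flat sealing face, 60 mm above its origin; same axes as the lower half.
- dowel_a (a point): Centre of the top end of the brass dowel pin at x = +50 mm, y = 0 of the lower half. The pin is 8 mm in diameter and rises 20 mm above the face; its upper 7 mm taper to 3 mm.
- dowel_b (a point): Top end of the equal brass dowel pin at x = -50 mm, y = 0 of the lower half.
- seal (a joint): Orange sprung sealing ring, 64 mm across, in the lower half's face: how far it is pushed in, m. 0 = free, 3 mm proud of the face; 0.003 = flush. It starts to move at about 5.4 N, lies flush at 12 N and springs back; beyond the upper half's own weight it takes a push of some 6 to 9 N. Further push goes into steel on steel.
- membrane: White filter membrane, 49 mm across, 2 mm thick, in the recess of the lower half, its top 3 mm below the face. Origin: centre of its underside. Delicate: fingers must not touch it.
- cover: Yellow plastic dust cover, a round cap 72 mm across and 16 mm high, hollow below, with a round knob on top, 22 mm in diameter, from 16 to 38 mm above the origin. Origin: centre of its underside; z up. At the start it stands on the lower half's face (60 mm up), over the membrane, between the dowels. Mass about 70 g.
- upper: Upper half, steel, about 0.45 kg. Origin: centre of its flat underside; z up. Disc 76 mm across, 14 mm thick, with a lug along +x and -x (reaching 64 mm), each with a dowel hole; small forked ears at +y and -y reach 50 mm. Black vent knob, 13 mm wide, 29 mm high, at x = +28 mm. It starts flat on the mat. Closed: origin at base_face, x axes in line, either way round.
- upper_hex (a point): Centre of the dark hexagon on the upper half, 25 mm above its origin: the place to grip. It is 28 mm across the flats and spans 14 to 36 mm above the origin; two flats face +y and -y (fingers fit best there, clear of the vent knob). A thin hose nozzle stands on it up to 53 mm. The fingertips may rest on the disc to push.
- hole_a (a point): Lower mouth of the dowel hole at x = +50 mm, y = 0 of the upper half. Through hole, 10 mm in diameter, 1 mm play around the dowel, slight chamfer.
- hole_b (a point): Lower mouth of the equal dowel hole at x = -50 mm, y = 0 of the upper half.
- mat: Black rubber mat, 150 x 150 mm, 4 mm thick, fixed. Origin: centre of its underside on the bench. The upper half lies on it at the start.
- tray: White open tray, 150 mm (its x) by 170 mm (its y), 18 mm high, walls and floor 4 mm thick, fixed. Origin: centre of its underside on the bench, so its floor is 4 mm above the origin.
- rack: Red test-tube rack, 105 x 245 x 75 mm with six tubes up to 106 mm high; loose bystander. Origin: centre of its underside.
- bottle_a: White sample bottle with a green cap, 80 mm across, 190 mm high; loose bystander. Origin: centre of its underside.
- bottle_b: White sample bottle with a green cap, 80 mm across, 190 mm high; loose bystander. Origin: centre of its underside.
- reagent: Small black reagent bottle with an orange cap, 46 mm across, 75 mm high; loose bystander. Origin: centre of its underside.
- petri: Clear petri dish with a paper disc in it, 88 mm across, 13 mm high; loose bystander. Origin: centre of its underside.
- forceps: Steel membrane forceps lying on the bench, 125 mm long, 9 mm high; loose bystander. Origin: its middle, on the bench.
- marker: White marker pen with a blue cap lying on the bench, 133 mm long, 15 mm thick; loose bystander. Origin: near its middle, on the bench.
Not all that is in view belongs to the job. Leave any blue or pink look-alike of the base alone.

How it is judged:
By the outcome, as a careful person would: the job done as asked, in the order asked, and still so for the second after the job is handed in, while the arm keeps its last pose, push and grip.
It also fails if it takes over 59 s, if anything falls off the work surface, if the arm or the gripper's body presses on something with over 40 N, if the wrist force passes 120 N, or if a joint passes its speed limit or range.

ROBOT

A 6-joint arm with a two-finger parallel gripper is mounted at the origin on the work surface. World frame = base frame: x ahead of the robot, y to its left, z up, the work surface at z = 0. Lengths are in mm, angles in rad, forces in N, time in s.
With the tool pointing down it reaches from about 300 to 775 mm from the base axis. Payload 14.6 kg.
Tool frame: the origin (TCP) lies midway between the tips of the shut fingers; the grasp point (between the pads) lies 19 mm behind it; z points along the fingers, y is the line along which they close (so a half turn about z gives the same grasp; the last joint's range is limited). The gripper opens to 94 mm and grips with 3 to 60 N. Pads are 16 mm wide; open, the fingers measure 119 mm over their backs; the gripper's body (75 mm by 177 mm) begins 78 mm behind the grasp point.
Start: joints at [-1.373, 0.3, 1.521, -0, 1.321, -0.067], TCP at [143.937, -530.821, 205.446] pointing down, gripper open.
Joint ranges: [-3.03, 3.03], [-0.79, 2.21], [0.23, 2.52], [-1.04, 4.18], [0, 3.07], [-2.55, 2.55]. Speed limits (rad/s): [2.22, 2.22, 2.57, 3.14, 3.14, 3.14].

INTERFACE

Orientations are given as [roll, pitch, yaw] about the fixed x, y, z axes, in that order (R = Rz(yaw) Ry(pitch) Rx(roll)).
In Python, from cell import manip gives the robot as it stands.
- The arm moves only by the shell command python3 -m creep 'ROWS' [OPENING] [FORCE]. ROWS is text: rows parted by semicolons, each of 6 numbers parted by spaces: the shift along the tool's x, y, z normalised to -1 to 1, where 1 is 4 cm, then the turn, a rotation vector about the tool's x, y, z normalised to -1 to 1, where 1 is pi rad. In form: dx dy dz ax ay az; .... A call has 1 to 20 rows; each row shifts and turns the commanded pose from where the row before left it, along the tool's axes as they then stand; what a row does not reach is not made up. A row lasts 1/8 s, in which the tool goes at most 62.5 mm and 10.7 degrees, less where a joint would pass 70% of its speed; a pose out of reach is approached as far as the arm can. A call with a number of a shift or a turn outside -1 to 1 is refused whole. A call with a gripper value outside its range is refused whole. OPENING is the closure, from 0 (fully open) to 1 (shut), set as the call begins (- or left out, the last holds). The fingers move at their own pace and stop on an object; FORCE is the grip in N (left out, the last holds). Time passes only in rows, so rows that do not move let the fingers close. It gives the time, the measured TCP pose, the force, the opening and the grip force at its end, in the units of the state.
- manip.read_state(): the state, without advancing time (a new reading comes with each control period).
- manip.camera(name): name is "side" or "top"; returns a dict with "color" (420x560x3 uint8, red, green, blue), "range_z" (420x560 float32, mm along the optical axis (not along the pixel's ray), 0 where there is no reading), "camera_matrix" (3x3 intrinsics, pixels), "k1" (the pictures are not rectified: a ray, as slopes to the right and down, at radius r is drawn at 1 + k1 r^2 times it, then the intrinsics apply), "T" (4x4, takes a point from camera to world coordinates). Camera axes: x right, y down, z forward; pixel columns grow to the right and rows downward; lengths in mm; the calibration is good to about 2 mm. A picture is of the moment at which its call begins.
- manip.sign_off(): hands the job in; it is judged then, once.
The state is a dict: "clock": time; "joints": joint angles; "qd": joint speeds; "effort": joint torques, N m; "eef_pos": TCP position; "eef_rot": TCP orientation; "wrist_force": force on the tool from outside, world axes, zero at the start; "moment": the same for the moment, N m; "finger_gap": finger opening in mm; "finger_force": force on a finger pad.
Only numpy, scipy, OpenCV 4.12 (cv2) and the standard library are available. Lean on these libraries where they do the work, as an engineer would, in place of code of your own. Each camera call takes 0.05 s, during which the arm holds its last target. There are 200 camera calls.

## Working session

There is one attempt and no reset: what is moved stays moved. The work goes in short steps, Python scripts to look and compute and a shell command to move; the robot and the scene stay as the last step left them, time stands still between calls to the robot, and variables do not carry over. Pictures are saved under pics/ and viewed, at most 10 in all, crops included, and the job is handed in when it is done.

```bash
mkdir -p pics
cat > h.py <<'E'
import numpy as np, cv2
from cell import manip
def cloud(c):
    K=c["camera_matrix"];h,w=c["range_z"].shape
    u,v=np.meshgrid(np.arange(w),np.arange(h))
    xd=(u-K[0,2])/K[0,0];yd=(v-K[1,2])/K[1,1]
    x,y=xd.copy(),yd.copy()
    for _ in range(15):
        s=1+c["k1"]*(x*x+y*y);x=xd/s;y=yd/s
    z=c["range_z"];P=np.stack([x*z,y*z,z],-1)
    W=P@c["T"][:3,:3].T+c["T"][:3,3]
    W[z==0]=np.nan
    return W
def save(c,n): cv2.imwrite(n,c["color"][...,::-1])
E
python3 - <<'E'
from h import *
for n in("top","side"):
    c=manip.camera(n);save(c,f"pics/{n}0.png");np.savez(n+"0.npz",**c);print(n,c["T"],c["k1"],c["camera_matrix"][0])
print(manip.read_state())
E
```

```text
top [[ 6.23032458e-03 -9.98481809e-01  5.47289639e-02  4.65218954e+02]
 [-9.99962385e-01 -5.89061818e-03  6.36619259e-03  2.97674307e-01]
 [-6.03414007e-03 -5.47665688e-02 -9.98480952e-01  1.84949008e+03]
 [ 0.00000000e+00  0.00000000e+00  0.00000000e+00  1.00000000e+00]] 0.04399647493659201 [531.27086601   0.         285.68209058]
side [[-9.20747593e-01 -2.54281564e-01  2.95913429e-01  2.50847944e+02]
 [-3.89484512e-01  5.54479521e-01 -7.35427954e-01  7.65882801e+02]
 [ 2.29278338e-02 -7.92397216e-01 -6.09574415e-01  7.14795723e+02]
 [ 0.00000000e+00  0.00000000e+00  0.00000000e+00  1.00000000e+00]] -0.07354051462853074 [381.10105674   0.         279.14684444]
{'clock': 0.1, 'joints': array([-1.37260049e+00,  3.00413467e-01,  1.52148701e+00, -2.52173206e-05,
        1.32071627e+00, -6.65745785e-02]), 'qd': array([ 0.00091666, -0.00032224, -0.00199716,  0.00109683,  0.00065559,
        0.00129281]), 'effort': array([ 1.76518624e-03, -5.32644475e+01, -3.53284156e+01,  7.09405169e-02,
        2.34515715e-02, -5.47803313e-05]), 'eef_pos': array([ 143.88759973, -530.60922844,  204.95774385]), 'eef_rot': array([-3.14056921e+00, -4.37552997e-05,  2.64776643e-01]), 'wrist_force': array([-0.30519479, -1.11300326,  0.14579598]), 'moment': array([-0.02971015,  0.00364652, -0.00217163]), 'finger_force': 0.0, 'finger_gap': 94.27369116711867}
```

View pics/top0.png

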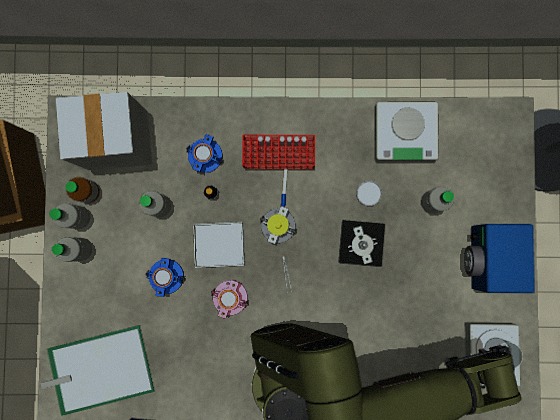

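View pics/side0.png

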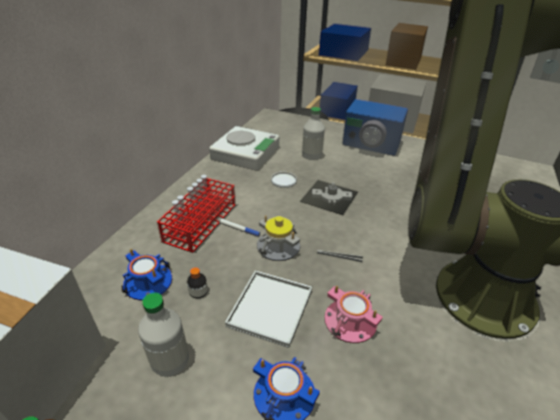

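Top view: the base with its yellow cover is at (278,226), the upper half on the mat at (362,243) and the tray at (219,245). The rack is at (279,152), the marker at (284,187) and the forceps at (286,271). Side view: cover at (279,228), upper half at (332,193).

Run:
```python
from h import *
t=dict(np.load("top0.npz"));s=dict(np.load("side0.npz"))
W=cloud(t);S=cloud(s)
f=lambda im,x,y,w,h:cv2.resize(im[y:y+h,x:x+w,::-1],(400,300),interpolation=cv2.INTER_CUBIC)
A=f(t["color"],246,197,64,48);B=f(t["color"],330,219,64,48);C=f(s["color"],247,203,64,60);D=f(s["color"],300,170,64,48)
cv2.imwrite("pics/crops.png",np.vstack([np.hstack([A,B]),np.hstack([C,D])]))
def st(name,W,m):
    p=W[m];p=p[~np.isnan(p[:,0])];print(name,len(p),np.median(p,0).round(1),p.min(0).round(1),p.max(0).round(1))
for n,c,X in(("top",t,W),("side",s,S)):
    r,g,b=[c["color"][...,i].astype(int) for i in range(3)]
    y=(r>150)&(g>140)&(b<90)
    Y=np.zeros_like(y)
    if n=="top":Y[200:250,255:305]=1
    else:Y[200:260,240:310]=1
    st(n+" cover",X,y&Y)
    z=X[...,2]
    st(n+" cover top",X,y&Y&(z>92))
    st(n+" cover rim",X,y&Y&(z<82)&(z>70))
    for nm,lo,hi in(("disc",10,25),("hex",30,45),("noz",46,70)):
        M=np.zeros_like(y)
        if n=="top":M[222:264,340:384]=1
        else:M[180:212,304:357]=1
        st(n+" upper "+nm,X,M&(z>lo)&(z<hi))
    M=np.zeros_like(y)
    if n=="top":M[215:275,188:250]=1
    else:M[270:345,225:315]=1
    q=M&(r>150)&(abs(r-b)<30)&(z<30)
    st(n+" tray",X,q)
    print(cv2.minAreaRect(X[q][:,:2].astype(np.float32)))
    q=np.zeros_like(y)
    if n=="top":q[218:268,338:386]=1
    else:q[180:214,300:360]=1
    q&=(r+g+b<120)&(z<15)
    st(n+" mat",X,q);print(cv2.minAreaRect(X[q][:,:2].astype(np.float32)))
```

```text
top cover 310 [546.1  38.6  75.7] [512.6   7.   62.7] [579.8  70.8 108.6]
top cover top 25 [545.2  40.   99.3] [538.4  30.1  92.2] [551.9  49.8 108.6]
top cover rim 227 [546.3  37.4  75.5] [512.6   7.1  70. ] [579.8  70.8  82. ]
top upper disc 493 [ 481.5 -250.5   16.3] [ 416.1 -320.8   10. ] [ 557.8 -176.2   24.7]
top upper hex 54 [ 483.3 -248.    37.1] [ 464.6 -266.    30.5] [ 529.4 -235.1   44.4]
top upper noz 16 [ 478.  -249.    51.1] [ 464.6 -256.6   46.6] [ 508.5 -239.7   61. ]
top tray 1863 [475.6 243.7   3.7] [399.4 157.7 -12.2] [551.7 332.1  27. ]
((476.2406921386719, 244.9090576171875), (146.45919799804688, 168.99363708496094), 2.765125274658203)
top mat 1241 [ 492.6 -245.2    3.1] [ 406.4 -330.2  -12. ] [ 565.4 -173.2   14.7]
((485.49658203125, -251.4088134765625), (150.74342346191406, 149.77659606933594), 85.3873291015625)
side cover 320 [539.7  44.7  75.9] [508.5   4.5  56.7] [585.9  73.7  99.2]
side cover top 33 [543.7  39.9  97.2] [533.2  31.1  92.7] [552.9  48.   99.2]
side cover rim 283 [538.3  47.6  75.8] [508.5   4.5  72.1] [578.6  73.7  81.3]
side upper disc 319 [ 469.2 -239.6   17.5] [ 414.6 -297.3   10. ] [ 540.6 -200.3   24.9]
side upper hex 59 [ 478.1 -243.5   38. ] [ 461.8 -258.2   30.7] [ 509.4 -235.8   43.7]
side upper noz 15 [ 476.2 -248.6   53.1] [ 472.1 -254.6   46.9] [ 482.3 -244.4   57.1]
side tray 3599 [476.3 246.    3.5] [398.  138.2  -4. ] [564.8 332.5  21. ]
((481.3423767089844, 234.62158203125), (159.6204071044922, 191.3550262451172), 2.75638747215271)
  return _methods._mean(a, axis=axis, dtype=dtype,
  ret = um.true_divide(
Traceback (most recent call last):
ValueError: zero-size array to reduction operation minimum which has no identity
```

View pics/crops.png

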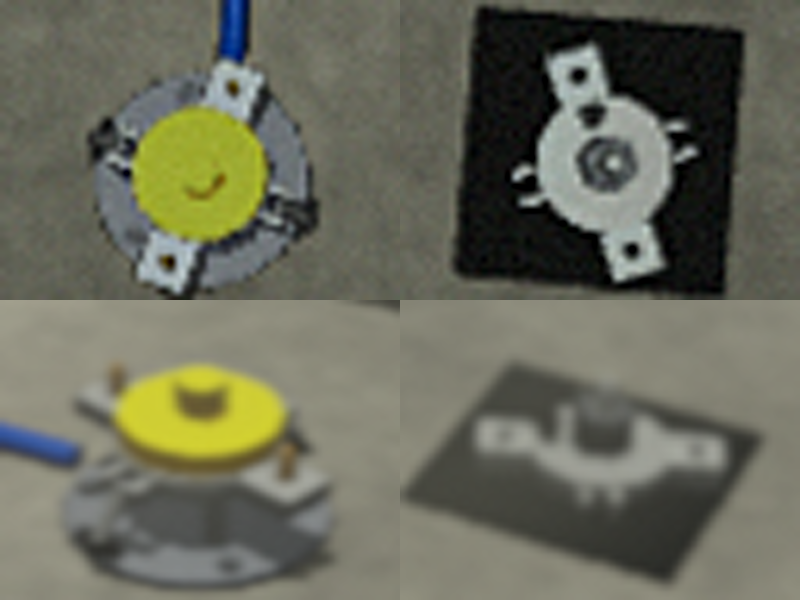

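Crops: dowel tops at about (233,88) and (167,262) in the top-left crop, and the upper half's holes at (577,75) and (632,250) in the top-right crop. The vent knob is on the far (+x world) side. I'll locate these at subpixel level.

```bash
cat >> h.py <<'E'
def ray(c,u,v,z):
    K=c["camera_matrix"]
    xd,yd=(u-K[0,2])/K[0,0],(v-K[1,2])/K[1,1];x,y=xd,yd
    for _ in range(15):
        s=1+c["k1"]*(x*x+y*y);x=xd/s;y=yd/s
    d=c["T"][:3,:3]@[x,y,1];o=c["T"][:3,3]
    return (o+d*(z-o[2])/d[2])[:2]
def plan(x,y,z,yaw):
    "tool-frame turn (az units, wrapped to half turn) then shift in 40 mm units after the turn"
    s=manip.read_state();p=s["eef_pos"];w=s["eef_rot"][2]
    d=(yaw-w+np.pi/2)%np.pi-np.pi/2
    w2=w+d;e=np.array([x,y,z])-p
    sh=np.array([np.cos(w2)*e[0]+np.sin(w2)*e[1],np.sin(w2)*e[0]-np.cos(w2)*e[1],-e[2]])/40
    print("clock",s["clock"],"at",p.round(1),s["eef_rot"].round(3),"az total",round(-d/np.pi,4),"shift",sh.round(3),"J",s["joints"].round(2))
E
python3 - <<'E'
from h import *
t=dict(np.load("top0.npz"));s=dict(np.load("side0.npz"))
g=t["color"].astype(float);gray=g.sum(2)
def blob(w,u,v,r):  # weighted centroid of high w
    y0,x0=int(round(v)),int(round(u))
    P=w[y0-r:y0+r+1,x0-r:x0+r+1];q=np.clip(P-np.median(P),0,None)
    yy,xx=np.mgrid[y0-r:y0+r+1,x0-r:x0+r+1];return (q*xx).sum()/q.sum(),(q*yy).sum()/q.sum()
def pair(l,c,w,pa,pb,z,r):
    A=[blob(w,*p,r) for p in(pa,pb)];X=[ray(c,*a,z) for a in A];d=X[0]-X[1]
    print(l,np.round(A,2).tolist(),np.round(X,1).tolist(),"mid",((X[0]+X[1])/2).round(1),"len",np.hypot(*d).round(1),"ang",np.arctan2(d[1],d[0]).round(3))
pair("dowels",t,-gray,(282.9,210.7),(272.3,238.5),78,1)
pair("dowels r2",t,-g[...,2],(282.9,210.7),(272.3,238.5),78,2)
pair("holes",t,-gray,(357.9,230.6),(366.7,258.6),16,1)
pair("holes r2",t,-gray,(357.9,230.6),(366.7,258.6),16,2)
# side camera: crop C scale 6.25 x, 5 y ; D scale 6.25
gs=s["color"].astype(float).sum(2)
C=lambda u,v:(247+u/6.25-.4,203+(v-300)/5-.4)
D=lambda u,v:(300+(u-400)/6.25-.4,170+(v-300)/6.25-.4)
for n,a,b,z in(("dowel tops side",C(116,366),C(288,450),79),("holes side",D(507,437),D(697,452),18)):
    X=[ray(s,*a,z),ray(s,*b,z)];d=X[0]-X[1];print(n,np.round(X,1).tolist(),"mid",((X[0]+X[1])/2).round(1),np.hypot(*d).round(1),np.arctan2(d[1],d[0]).round(3))
# cover disc by ellipse fit in top view
r,gg,b=[t["color"][...,i].astype(int) for i in range(3)]
m=((r>120)&(gg>110)&(b<100)).astype(np.uint8);m[:200]=0;m[250:]=0;m[:,:255]=0;m[:,305:]=0
M=cv2.moments(m,True);print("cover",ray(t,M["m10"]/M["m00"],M["m01"]/M["m00"],76))
plan(546,39,140,0)
E
```

```text
dowels [[282.82, 210.6], [272.64, 238.43]] [[591.0, 21.3], [497.8, 54.7]] mid [544.4  38. ] len 99.0 ang -0.344
dowels r2 [[282.81, 210.62], [272.33, 238.55]] [[590.9, 21.4], [497.4, 55.7]] mid [544.2  38.5] len 99.6 ang -0.352
holes [[358.22, 230.49], [366.59, 258.47]] [[528.1, -238.3], [432.2, -266.8]] mid [ 480.2 -252.5] len 100.1 ang 0.289
holes r2 [[358.06, 230.69], [366.57, 258.66]] [[527.4, -237.7], [431.5, -266.7]] mid [ 479.5 -252.2] len 100.2 ang 0.293
dowel tops side [[590.5, 23.1], [496.8, 57.6]] mid [543.6  40.3] 99.9 -0.353
holes side [[524.0, -235.4], [429.4, -264.2]] mid [ 476.7 -249.8] 98.9 0.296
cover [545.81867203  39.40002785]
clock 0.1 at [ 143.9 -530.6  205. ] [-3.141 -0.     0.265] az total 0.0843 shift [ 10.053 -14.24    1.624] J [-1.37  0.3   1.52 -0.    1.32 -0.07]
```

```bash
python3 -m creep '0 0 0 0 0 0.049; 0 0 0 0 0 0.049; 0 0 0 0 0 0.049; 0 0 0 0 0 0.049; 0.28 -1 0 0 0 0; 0.28 -1 0 0 0 0; 0.28 -1 0 0 0 0; 0.28 -1 0 0 0 0; 0.28 -1 0 0 0 0; 0.28 -1 0 0 0 0; 0.28 -1 0 0 0 0; 0.28 -1 0 0 0 0; 0.28 -1 0 0 0 0; 0.28 -1 0 0 0 0; 0.28 -1 0 0 0 0; 0.28 -1 0 0 0 0; 0.28 -1 0 0 0 0; 0.28 -1 0 0 0 0; 0.28 -1 0 0 0 0; 0.28 -1 0 0 0 0' 0.5 15; python3 -c "
from h import *
plan(545,39,79,-0.35)"
```

```text
clock: 2.6
eef_pos: [532.8, 9.8, 205.2]
eef_rot: [3.141, 0.0, -0.351]
wrist_force: [0.1, -0.0, -0.3]
finger_gap: 47.1
finger_force: 0.0
clock 2.6 at [532.8   9.8 205.2] [ 3.141  0.    -0.351] az total -0.0003 shift [ 0.036 -0.79   3.155] J [-0.05  0.26  1.57 -0.    1.31  1.87]
```

```bash
python3 -m creep '0.04 -0.79 0 0 0 0; 0 0 0.8 0 0 0; 0 0 0.8 0 0 0; 0 0 0 0 0 0; 0 0 0 0 0 0'; python3 -c "
from h import *
plan(545,39,79,-0.35)
s=manip.camera('side');cv2.imwrite('pics/s1.png',cv2.resize(s['color'][130:290,180:390,::-1],None,fx=3.5,fy=3.5,interpolation=cv2.INTER_CUBIC))"
```

```text
clock: 3.22
eef_pos: [545.1, 37.6, 142.7]
eef_rot: [-3.141, -0.001, -0.351]
wrist_force: [0.1, -0.7, 0.1]
finger_gap: 47.0
finger_force: 0.0
clock 3.225 at [545.1  37.6 142.7] [-3.141e+00 -1.000e-03 -3.510e-01] az total -0.0003 shift [-0.015 -0.032  1.593] J [0.   0.35 1.61 0.   1.18 1.92]
```

View pics/s1.png

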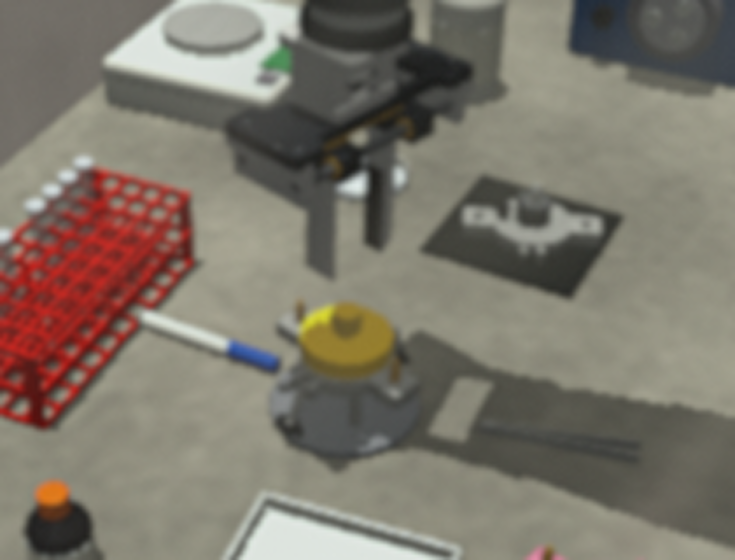

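The two fingers, at about (320,270) and (378,245) in the crop, straddle the cover knob at (345,320), clear of the dowels at (300,310) and (396,370). I'll descend and grip.

```bash
python3 -m creep '0 -0.03 0.6 0 0 0; 0 0 0.6 0 0 0; 0 0 0.35 0 0 0; 0 0 0 0 0 0'; python3 -m creep '0 0 0 0 0 0; 0 0 0 0 0 0; 0 0 0 0 0 0; 0 0 0 0 0 0; 0 0 0 0 0 0; 0 0 0 0 0 0' 1 15; python3 -m creep '0 0 -0.3 0 0 0; 0 0 -0.7 0 0 0; 0 0 -0.7 0 0 0; 0 0 0 0 0 0'; python3 -c "
from h import *
plan(477,242,90,-0.35)
s=manip.camera('side');cv2.imwrite('pics/s2.png',cv2.resize(s['color'][130:290,180:390,::-1],None,fx=3.5,fy=3.5,interpolation=cv2.INTER_CUBIC))"
```

```text
clock: 3.78
eef_pos: [545.0, 38.8, 79.5]
eef_rot: [3.141, 0.0, -0.351]
wrist_force: [0.5, -0.0, 0.4]
finger_gap: 47.0
finger_force: 0.0
clock: 4.53
eef_pos: [545.3, 38.8, 79.9]
eef_rot: [-3.141, -0.001, -0.351]
wrist_force: [-1.5, 0.7, 6.4]
finger_gap: 22.0
finger_force: 15.0
clock: 5.03
eef_pos: [545.9, 38.8, 149.6]
eef_rot: [-3.14, -0.004, -0.351]
wrist_force: [0.3, 0.2, -1.2]
finger_gap: 21.6
finger_force: 15.0
clock 5.025 at [545.9  38.8 149.6] [-3.14  -0.004 -0.351] az total -0.0003 shift [-3.36  -4.181  1.489] J [0.   0.34 1.6  0.   1.2  1.93]
```

View pics/s2.png

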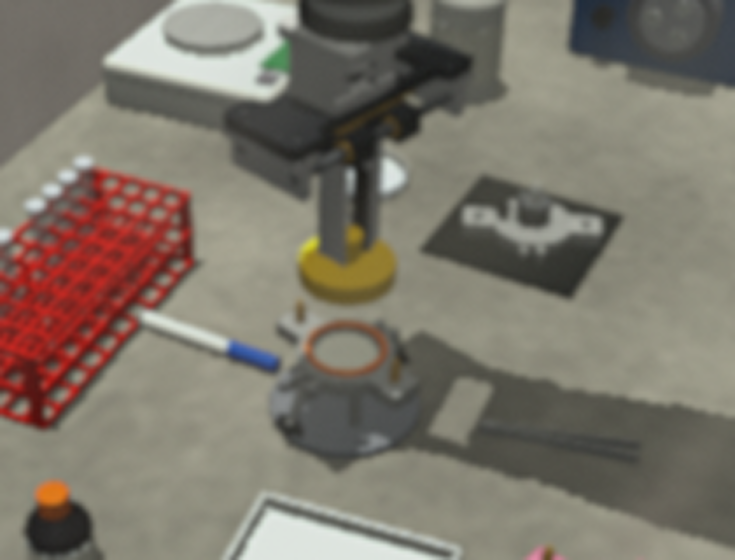

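The cover hangs level in the fingers at (348,268). The base is open and shows the orange seal at (347,348) and both dowels. Next, the tray.

```bash
python3 -m creep '-0.67 -0.84 0 0 0 0; -0.67 -0.84 0 0 0 0; -0.67 -0.84 0 0 0 0; -0.67 -0.84 0 0 0 0; -0.67 -0.84 0 0 0 0; 0 0 0.8 0 0 0; 0 0 0.8 0 0 0; 0 0 0.8 0 0 0; 0 0 0 0 0 0'; python3 -c "
from h import *
plan(477,242,24,-0.35)"
```

```text
clock: 6.2
eef_pos: [475.2, 241.9, 48.6]
eef_rot: [3.138, 0.004, -0.351]
wrist_force: [-0.5, -1.5, -0.4]
finger_gap: 21.3
finger_force: 15.0
clock 6.2 at [475.2 241.9  48.6] [ 3.138  0.004 -0.351] az total -0.0003 shift [ 0.042 -0.019  0.616] J [ 0.4   0.45  1.71 -0.    0.98  2.32]
```

```bash
python3 -m creep '0 0 0.3 0 0 0; 0 0 0.15 0 0 0; 0 0 0.08 0 0 0; 0 0 0.04 0 0 0; 0 0 0 0 0 0; 0 0 0 0 0 0'
```

```text
clock: 6.95
eef_pos: [477.1, 242.7, 28.9]
eef_rot: [-3.141, -0.0, -0.351]
wrist_force: [-0.1, 0.5, -0.3]
finger_gap: 21.3
finger_force: 15.0
```

```bash
python3 -m creep '0 0 0.05 0 0 0; 0 0 0.04 0 0 0; 0 0 0.03 0 0 0; 0 0 0 0 0 0; 0 0 0 0 0 0'
```

```text
clock: 7.58
eef_pos: [476.9, 242.6, 24.0]
eef_rot: [3.142, 0.0, -0.351]
wrist_force: [-3.0, -1.4, 4.0]
finger_gap: 21.9
finger_force: 15.0
```

Touchdown shows as 4 N. I'll open and rise.

```bash
python3 -m creep '0 0 0 0 0 0; 0 0 0 0 0 0; 0 0 0 0 0 0; 0 0 -0.5 0 0 0; 0 0 -0.8 0 0 0; 0 0 -0.8 0 0 0; 0 0 -0.8 0 0 0; 0 0 -0.8 0 0 0; 0 0 0 0 0 0' 0.5 30; python3 -c "
from h import *
plan(479,-251,110,0.293)
c=manip.camera('side');cv2.imwrite('pics/s3.png',cv2.resize(c['color'][180:360,180:390,::-1],None,fx=3,fy=3,interpolation=cv2.INTER_CUBIC))"
```

```text
clock: 8.7
eef_pos: [477.8, 243.0, 174.0]
eef_rot: [-3.139, -0.003, -0.351]
wrist_force: [-2.0, 0.2, -0.8]
finger_gap: 47.0
finger_force: 0.0
clock 8.7 at [477.8 243.  174. ] [-3.139e+00 -3.000e-03 -3.510e-01] az total -0.205 shift [-3.539 11.833  1.601] J [ 0.4   0.29  1.6  -0.    1.24  2.32]
```

View pics/s3.png

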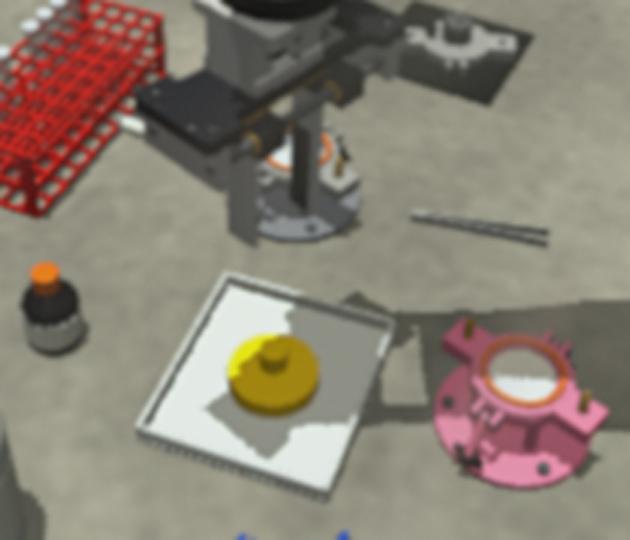

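The cover stands right way up inside the tray at (273,372). The base at (300,190) is open. Next, the upper half.

```bash
python3 -m creep '0 0 0 0 0 -0.0513; 0 0 0 0 0 -0.0513; 0 0 0 0 0 -0.0513; 0 0 0 0 0 -0.0513; -0.295 0.986 0 0 0 0; -0.295 0.986 0 0 0 0; -0.295 0.986 0 0 0 0; -0.295 0.986 0 0 0 0; -0.295 0.986 0 0 0 0; -0.295 0.986 0 0 0 0; -0.295 0.986 0 0 0 0; -0.295 0.986 0 0 0 0; -0.295 0.986 0 0 0 0; -0.295 0.986 0 0 0 0; -0.295 0.986 0 0 0 0; -0.295 0.986 0 0 0 0; 0 0 0.7 0 0 0; 0 0 0.7 0 0 0; 0 0 0 0 0 0; 0 0 0 0 0 0' 0.4; python3 -c "
from h import *
plan(478.5,-251,19,0.293)
c=manip.camera('side');np.savez('s4.npz',**c);cv2.imwrite('pics/s4.png',cv2.resize(c['color'][110:230,270:400,::-1],None,fx=5,fy=5,interpolation=cv2.INTER_CUBIC))"
```

```text
clock: 11.25
eef_pos: [478.6, -251.4, 116.4]
eef_rot: [3.141, -0.0, 0.294]
wrist_force: [0.2, 0.7, 0.2]
finger_gap: 56.5
finger_force: 0.0
clock 11.25 at [ 478.6 -251.4  116.4] [ 3.141 -0.     0.294] az total 0.0003 shift [-0.    -0.011  2.434] J [-0.55  0.37  1.65  0.    1.12  0.73]
```

View pics/s4.png

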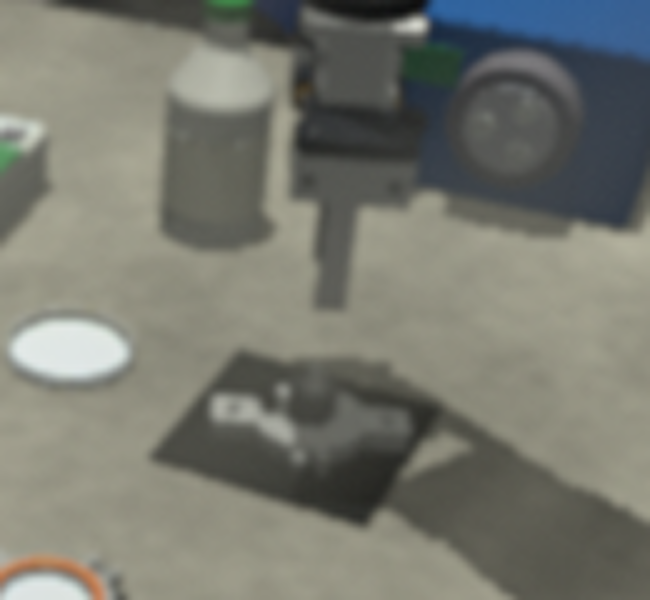

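The gripper, front finger tip at (330,305), is above the hexagon at (312,400), fingers on its ±y flats. I'll descend and grip.

```bash
python3 -m creep '0 0 0.8 0 0 0; 0 0 0.8 0 0 0; 0 0 0.5 0 0 0; 0 0 0.25 0 0 0; 0 0 0.05 0 0 0; 0 0 0 0 0 0; 0 0 0 0 0 0'
```

```text
clock: 12.18
eef_pos: [478.8, -251.6, 20.6]
eef_rot: [3.141, -0.001, 0.294]
wrist_force: [0.6, -0.6, -0.9]
finger_gap: 56.4
finger_force: 0.0
```

```bash
python3 -m creep '0 0 0.03 0 0 0; 0 0 0 0 0 0; 0 0 0 0 0 0; 0 0 0 0 0 0; 0 0 0 0 0 0; 0 0 0 0 0 0' 1 40;  python3 -m creep '0 0 -0.2 0 0 0; 0 0 -0.5 0 0 0; 0 0 -0.7 0 0 0; 0 0 -0.7 0 0 0; 0 0 -0.7 0 0 0; 0 0 0 0 0 0; 0 0 0 0 0 0'; python3 -c "
from h import *
plan(544.5,39,140,-0.35)
c=manip.camera('side');np.savez('s5.npz',**c);cv2.imwrite('pics/s5.png',cv2.resize(c['color'][110:230,270:400,::-1],None,fx=5,fy=5,interpolation=cv2.INTER_CUBIC))"
```

```text
clock: 12.92
eef_pos: [478.5, -251.5, 18.7]
eef_rot: [3.141, -0.0, 0.294]
wrist_force: [0.5, -1.3, -0.1]
finger_gap: 27.3
finger_force: 40.0
clock: 13.8
eef_pos: [477.8, -250.9, 129.3]
eef_rot: [-3.14, 0.001, 0.294]
wrist_force: [-0.1, 0.1, -5.5]
finger_gap: 27.6
finger_force: 40.0
clock 13.8 at [ 477.8 -250.9  129.3] [-3.14e+00  1.00e-03  2.94e-01] az total 0.2049 shift [-0.92  -7.38  -0.267] J [-0.55  0.35  1.64  0.    1.15  0.73]
```

View pics/s5.png

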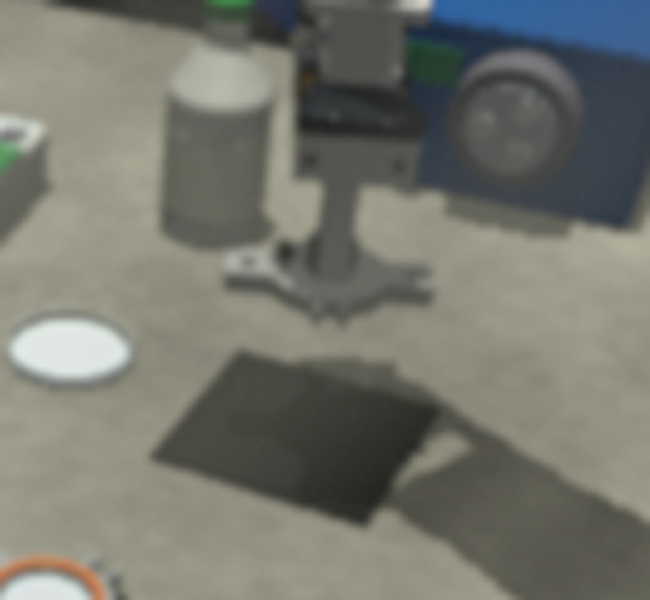

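The upper half hangs level in the grip, disc at (330,285), with its holes at (247,262) and (415,270). I'll carry it over the base.

```bash
python3 -m creep '0 0 -0.2 0 0 0.0512; 0 0 0 0 0 0.0512; 0 0 0 0 0 0.0512; 0 0 0 0 0 0.0512; -0.115 -0.923 0 0 0 0; -0.115 -0.923 0 0 0 0; -0.115 -0.923 0 0 0 0; -0.115 -0.923 0 0 0 0; -0.115 -0.923 0 0 0 0; -0.115 -0.923 0 0 0 0; -0.115 -0.923 0 0 0 0; -0.115 -0.923 0 0 0 0; 0 0 0.5 0 0 0; 0 0 0.3 0 0 0; 0 0 0 0 0 0; 0 0 0 0 0 0'; python3 -c "
from h import *
plan(544.2,38.9,104,-0.35)
c=manip.camera('side');np.savez('s6.npz',**c);cv2.imwrite('pics/s6.png',cv2.resize(c['color'][180:280,230:330,::-1],None,fx=6,fy=6,interpolation=cv2.INTER_CUBIC))"
```

```text
clock: 15.85
eef_pos: [545.2, 38.3, 107.0]
eef_rot: [-3.141, -0.0, -0.35]
wrist_force: [0.7, -1.0, -5.1]
finger_gap: 27.9
finger_force: 40.0
clock 15.85 at [545.2  38.3 107. ] [-3.141 -0.    -0.35 ] az total -0.0001 shift [-0.029 -0.005  0.075] J [0.   0.39 1.64 0.   1.11 1.92]
```

View pics/s6.png

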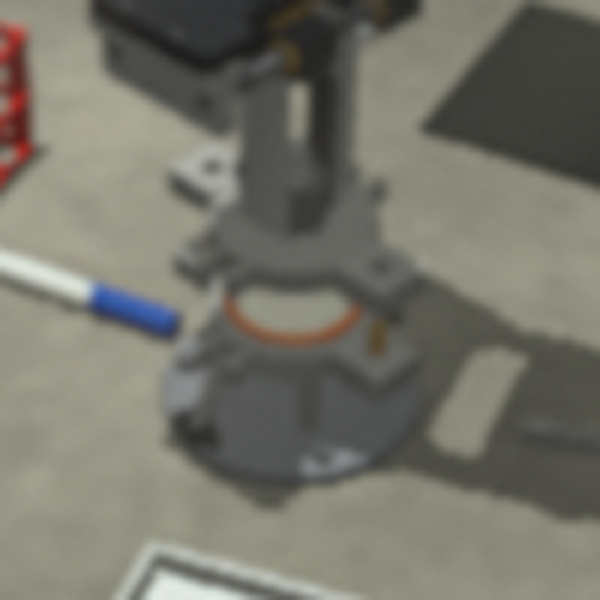

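Side view: the upper half's holes are at crop (213,167) and (387,268), and the near dowel is at (378,338), below its hole. I'll compare holes with dowels numerically in the same camera.

Run:
```python
from h import *
def cen(w,box):
    x0,y0,x1,y1=box;P=w[y0:y1,x0:x1];q=np.clip(P,0,None);yy,xx=np.mgrid[y0:y1,x0:x1];return (q*xx).sum()/q.sum(),(q*yy).sum()/q.sum()
s=dict(np.load("side0.npz"));c=dict(np.load("s6.npz"))
def brown(c):
    g=c["color"].astype(float);w=g[...,0]-g[...,2]-12;w[w<10]=0;return w
def show(c,u,v,n=4):
    g=c["color"].astype(int);print((g[v-n:v+n+1,u-n:u+n+1,0]-g[v-n:v+n+1,u-n:u+n+1,2]))
# dowel a,b boxes in side0, b in s6
A=cen(brown(s),(262,210,269,221)); B=cen(brown(s),(289,226,297,238)); B6=cen(brown(c),(289,231,297,241))
show(s,265,215);show(s,293,232);
X=[ray(s,*A,70),ray(s,*B,70)];d=X[0]-X[1];print("dowels",np.round([A,B,B6],2).tolist(),np.round(X,1).tolist(),(X[0]+X[1])/2,np.hypot(*d),np.arctan2(d[1],d[0]))
gr=c["color"].astype(float).sum(2)
def dark(u,v,r):
    P=gr[v-r:v+r+1,u-r:u+r+1];print(P.astype(int));w=np.full_like(gr,0);m=np.percentile(P,65);w[v-r:v+r+1,u-r:u+r+1]=m-P;return cen(w,(u-r,v-r,u+r+1,v+r+1))
H=[dark(265,207,3),dark(294,224,3)]
X=[ray(c,*h,106.3) for h in H];d=X[0]-X[1];print("holes",np.round(H,2).tolist(),np.round(X,1).tolist(),(X[0]+X[1])/2,np.hypot(*d),np.arctan2(d[1],d[0]))
```

```text
[[18 18 18 18 19 18 18 18 18]
 [19 18 19 18 18 18 18 18 18]
 [19 18 18 18 18 19 18 18 18]
 [19 19 19 20 23 23 19 18 18]
 [19 19 20 28 35 31 21 18 18]
 [19 19 22 32 43 36 22 17 17]
 [19 19 21 33 44 36 22 18 22]
 [18 17 19 28 39 34 23 26 44]
 [15 14 14 22 35 34 35 54 85]]
[[160 150 116  56  15  10  15  17  18]
 [154 133  94  42  10   8  13  17  18]
 [133 103  63  28  11   7  12  16  18]
 [ 98  67  41  30  26  14   9  14  16]
 [ 64  44  36  46  49  30  10  11  15]
 [ 45  35  37  50  54  31  12  12  15]
 [ 31  25  30  45  47  27  15  14  16]
 [ 17  16  23  40  41  23  14  15  16]
 [  9  11  20  36  35  19  11  12  14]]
dowels [[266.05, 217.99], [290.5, 229.3], [291.43, 234.4]] [[589.0, 20.4], [510.4, 37.4]] [549.70187773  28.90068249] 80.45095758999189 -0.21366298223415478
[[473 485 497 496 488 472 450]
 [494 508 508 503 502 500 473]
 [511 496 461 440 459 487 461]
 [511 463 385 347 393 446 426]
 [506 461 388 363 401 445 414]
 [483 485 466 458 472 479 439]
 [408 458 483 496 495 495 462]]
[[304 305 316 332 354 372 391]
 [304 298 296 299 312 330 357]
 [291 272 264 270 289 305 324]
 [284 256 240 253 281 299 309]
 [292 274 260 268 290 299 297]
 [297 293 291 296 298 295 278]
 [281 296 304 298 287 264 243]]
holes [[265.42, 207.55], [293.76, 224.8]] [[590.2, 22.0], [494.8, 58.5]] [542.49013908  40.27802808] 102.149607866158 -0.36550725877692203
```

```bash
python3 - <<'E'
from h import *
s=dict(np.load("side0.npz"))
X=[ray(s,265.08,214.2,80),ray(s,292.5,231,80)];d=X[0]-X[1];print(X,(X[0]+X[1])/2,np.hypot(*d),np.arctan2(d[1],d[0]))
E
python3 -m creep '0 0 0.2 0 0 0; 0 0 0.12 0 0 0; 0 0 0.06 0 0 0; 0 0 0 0 0 0; 0 0 0 0 0 0'
```

```text
[array([593.08972246,  17.86194593]), array([499.12899373,  52.96587738])] [546.10935809  35.41391165] 100.30406047017716 -0.35754460605126565
clock: 16.52
eef_pos: [545.2, 38.7, 91.6]
eef_rot: [-3.141, -0.0, -0.35]
wrist_force: [-0.6, 0.2, -5.0]
finger_gap: 27.9
finger_force: 40.0
```

```bash
python3 -m creep '0 0 0.04 0 0 0; 0 0 0.03 0 0 0; 0 0 0 0 0 0; 0 0 0 0 0 0'; python3 -m creep '0 0 0.03 0 0 0; 0 0 0.02 0 0 0; 0 0 0 0 0 0; 0 0 0 0 0 0'
```

```text
clock: 17.02
eef_pos: [545.1, 38.7, 88.7]
eef_rot: [-3.142, -0.0, -0.35]
wrist_force: [0.8, -0.5, -5.1]
finger_gap: 27.7
finger_force: 40.0
clock: 17.52
eef_pos: [545.0, 38.7, 86.6]
eef_rot: [3.142, 0.0, -0.35]
wrist_force: [0.1, -0.2, -5.2]
finger_gap: 28.0
finger_force: 40.0
```

```bash
python3 -m creep '0 0 0.05 0 0 0; 0 0 0.05 0 0 0; 0 0 0 0 0 0; 0 0 0 0 0 0';python3 -m creep '0 0 0.05 0 0 0; 0 0 0.05 0 0 0; 0 0 0 0 0 0; 0 0 0 0 0 0'; python3 -c "
from h import *
print(manip.read_state()['moment'])
c=manip.camera('side');cv2.imwrite('pics/s7.png',cv2.resize(c['color'][190:270,240:320,::-1],None,fx=7,fy=7,interpolation=cv2.INTER_CUBIC))"
```

```text
clock: 18.02
eef_pos: [545.0, 38.7, 82.6]
eef_rot: [3.142, 0.0, -0.35]
wrist_force: [-0.3, 0.3, -5.3]
finger_gap: 27.8
finger_force: 40.0
clock: 18.52
eef_pos: [545.0, 38.7, 78.7]
eef_rot: [-3.142, 0.0, -0.35]
wrist_force: [-0.4, 0.2, -4.2]
finger_gap: 27.9
finger_force: 40.0
[ 0.04596082 -0.01685154 -0.03818647]
```

View pics/s7.png

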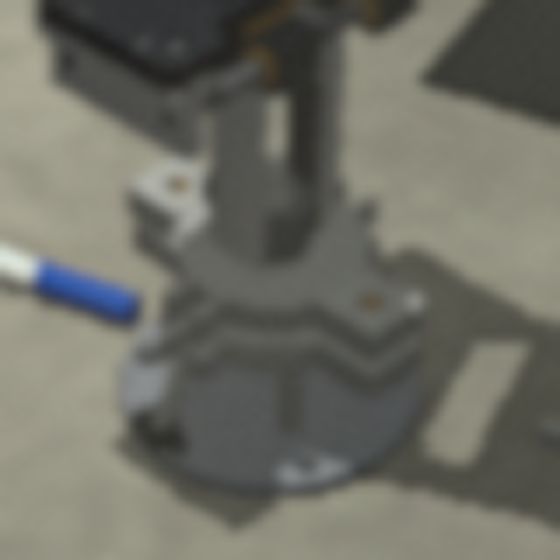

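The near and far dowels are visible inside the holes at (370,302) and (178,183), and the faces are almost closed. I'll press down in small steps.

```bash
python3 -m creep '0 0 0.03 0 0 0; 0 0 0.03 0 0 0; 0 0 0 0 0 0; 0 0 0 0 0 0' - 60; python3 -m creep '0 0 0.025 0 0 0; 0 0 0 0 0 0; 0 0 0 0 0 0'
```

```text
clock: 19.08
eef_pos: [545.2, 38.7, 76.6]
eef_rot: [-3.141, -0.0, -0.35]
wrist_force: [-2.0, -0.3, 3.3]
finger_gap: 27.5
finger_force: 60.0
clock: 19.45
eef_pos: [545.2, 38.7, 75.4]
eef_rot: [-3.141, -0.0, -0.35]
wrist_force: [-1.8, -0.4, 5.9]
finger_gap: 27.5
finger_force: 60.0
```

```bash
python3 -m creep '0 0 0.025 0 0 0; 0 0 0 0 0 0; 0 0 0 0 0 0'; python3 -m creep '0 0 0.025 0 0 0; 0 0 0 0 0 0; 0 0 0 0 0 0'
```

```text
clock: 19.82
eef_pos: [545.2, 38.7, 74.7]
eef_rot: [-3.141, -0.001, -0.35]
wrist_force: [-3.0, -1.0, 8.5]
finger_gap: 27.9
finger_force: 60.0
clock: 20.2
eef_pos: [545.2, 38.7, 74.7]
eef_rot: [-3.141, -0.001, -0.35]
wrist_force: [-10.3, -0.5, 20.6]
finger_gap: 27.5
finger_force: 60.0
```

```bash
python3 -m creep '-0.015 0.005 0.01 0 0 0; 0 0 0 0 0 0; 0 0 0 0 0 0; 0 0 0 0 0 0'; python3 -c "
from h import *
s=manip.read_state();print(s['moment'],s['wrist_force'],s['eef_pos'],s['eef_rot'])"
```

```text
clock: 20.7
eef_pos: [545.2, 38.7, 74.7]
eef_rot: [-3.141, -0.002, -0.35]
wrist_force: [-7.6, -0.0, 21.2]
finger_gap: 27.3
finger_force: 60.0
[-0.16457087  1.41794138 -0.00957435] [-7.63073712 -0.04240054 21.24687197] [545.24249726  38.71975493  74.69194929] [-3.14082022e+00 -2.45632590e-03 -3.49586168e-01]
```

```bash
python3 -m creep '-0.02 0.007 0 0 0 0; -0.02 0.007 0.008 0 0 0; 0 0 0 0 0 0; 0 0 0 0 0 0; 0 0 0 0 0 0'; python3 -c "
from h import *
s=manip.read_state();print(s['moment'],s['wrist_force'],s['eef_pos'],s['eef_rot'])"
```

```text
clock: 21.32
eef_pos: [545.2, 38.7, 74.7]
eef_rot: [-3.139, -0.006, -0.35]
wrist_force: [5.0, -0.2, 15.7]
finger_gap: 27.2
finger_force: 60.0
[-0.11933233 -0.63108312  0.00554894] [ 5.03571283 -0.20361304 15.65674322] [545.15898243  38.71614906  74.71939197] [-3.13930497 -0.00635312 -0.34973868]
```

```bash
python3 -m creep '0.025 -0.009 0 0 0 0; 0.02 -0.007 0.01 0 0 0; 0 0 0 0 0 0; 0 0 0 0 0 0; 0 0 0 0 0 0'; python3 -c "
from h import *
s=manip.read_state();print(s['moment'],s['wrist_force'],s['eef_pos'],s['eef_rot'])"
```

```text
clock: 21.95
eef_pos: [545.3, 38.7, 74.7]
eef_rot: [-3.141, -0.002, -0.35]
wrist_force: [-13.2, -0.8, 30.9]
finger_gap: 27.7
finger_force: 60.0
[-0.18155277  2.5734287   0.02067668] [-13.16522286  -0.78035011  30.92847964] [545.26164331  38.69853636  74.6580242 ] [-3.14098423e+00 -2.15791980e-03 -3.49572838e-01]
```

```bash
python3 -m creep '0 0 0 0 0 0; 0 0 0 0 0 0; 0 0 0 0 0 0; 0 0 0 0 0 0' && python3 -c "
from cell import manip
print(manip.sign_off())"
```

```text
clock: 22.45
eef_pos: [545.2, 38.7, 74.6]
eef_rot: [-3.141, -0.002, -0.35]
wrist_force: [-13.3, -0.3, 31.4]
finger_gap: 27.5
finger_force: 60.0
the job is handed in; nothing more can be done
None
```

Handed in at 22.5 s: the cover is right way up in the tray, and the upper half is on both dowels, still gripped and pressed shut with about 31 N. I judged the faces flat from the press height holding at about 74.7 mm while the force rose, and from the wrist moment, not from a close-up view.

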